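# Put the oil bottle and wax jar away in the finishing rack

## Task

Put the tall bottle and the short jar from the open bench away in the empty tray of the finishing rack: first the bottle at the back of the tray, then the jar in front of it, so that you never reach across the jar. Set each one down gently on the tray's floor, upright, then let go; don't drop or tip them, and don't knock over or shift the things already in the rack or lying on the bench.

Things in the scene. Friction and masses are not known exactly. Their poses are not given: they have to be found in the camera images.
- bottle: the bottle to put away: tall amber glass, paper label, black screw cap, standing on the open bench outside the rack, on the robot's right; 190 mm high, about 0.32 kg. Body 62 mm across up to 118 mm, neck 28 mm across from 144 mm, cap 32 mm across from 158 to 190 mm (a good place to grip). Origin: centre of its underside, z up along the bottle.
- jar: the jar to put away: short amber glass jar with a flat aluminium lid, standing upright on the open bench outside the rack, on the robot's right; 78 mm high, 0.22 kg (varies). Body 62 mm across up to 58 mm, lid 60 mm across from 61 to 78 mm. Origin: centre of its underside, z up.
- tray: the empty one of three equal steel drip trays, fixed side by side 102 mm apart in the plywood rack (which one varies). Inside 186 by 92 mm, walls 24 mm high, floor 4 mm thick. Origin: centre of its underside, 12 mm above the bench; x runs along its length to the back end (away from the robot), y across, z up. The rack has a rail behind its back end, top 60 mm above the bench.
- tray_back (a point): point on the empty tray's floor, 48 mm behind its middle: the centre of the back place. Axes as the tray.
- tray_front (a point): point on the empty tray's floor, 48 mm in front of its middle: the centre of the front place. Axes as the tray.
- old_bottle: bystander: a bottle just like the one to put away, already standing at the back of one of the other trays. Origin: centre of its underside.
- wax_tin: bystander: flat aluminium tin with a brass lid, 66 mm across, 56 mm high, standing in front of old_bottle in the same tray. Origin: centre of its underside.
- oil_can: bystander: tall aluminium can with a cone top, 64 mm across, 175 mm high, already standing at the back of the third tray. Origin: centre of its underside.
- old_jar: bystander: a jar just like the one to put away, standing in front of oil_can in the same tray. Origin: centre of its underside.
- bowl: bystander: small turned wooden bowl on the bench beyond the bottle and jar, 136 mm across, 56 mm high. Origin: centre of its underside.
- sanding_block: bystander: cork sanding block lying on the bench beyond the bottle and jar, 105 by 62 by 32 mm. Origin: centre of its underside.
- gouge: bystander: turning gouge lying on the bench left of the rack, wooden handle and steel blade, 380 mm long, 32 mm thick. Origin: on the bench under its handle's middle.

How it is judged:
By the outcome, as a careful person would: the job done as asked, in the order asked, and still so for the second after the job is handed in, with the robot touching nothing.
It also fails if it takes over 64 s, if anything falls off the work surface, if the arm or the gripper's body presses on something with over 40 N, if the wrist force passes 120 N, or if a joint passes its speed limit or range.

## Robot

A 6-joint arm with a two-finger parallel gripper is mounted at the origin on the work surface. World frame = base frame: x ahead of the robot, y to its left, z up, the work surface at z = 0. Lengths are in m, angles in rad, forces in N, time in s.
With the tool pointing down it reaches from about 0.35 to 0.775 m from the base axis. Payload 7.3 kg.
Tool frame: the origin (TCP) lies on the centre line of the jaws, within the pads' length; the fingertips stand 11 mm ahead of it and the grasp point (between the pads) lies 8 mm behind it; y points along the fingers, z is the direction in which the jaws open and shut, and the axes are right-handed (so a half turn about y gives the same grasp; the last joint's range is limited). The gripper opens to 92 mm and grips with 3 to 60 N. Pads are 19 mm wide; open, the fingers measure 130 mm over their backs; the gripper's body (75 mm by 190 mm) begins 47 mm behind the grasp point.
Start: joints at [0.976, 0.342, 1.524, -0, 1.275, -0.146], TCP at [0.228, 0.473, 0.238] pointing down, gripper open.
Joint ranges: [-2.53, 2.53], [-0.77, 2.02], [0.04, 2.7], [-1, 4.14], [0.28, 2.66], [-3.11, 3.11]. Speed limits (rad/s): [2.57, 2.57, 3.14, 3.14, 3.14, 3.14].

## Interface

Orientations are given as [roll, pitch, yaw] about the fixed x, y, z axes, in that order (R = Rz(yaw) Ry(pitch) Rx(roll)).
In Python, from cell import robot, cams gives the robot as it stands.
- The arm moves only by the tool apply_moves, never from a script. Its argument "plan" is a list of rows, each a list of 7 numbers: the shift along the tool's x, y, z in m, then the turn, a rotation vector about the tool's x, y, z in degrees, then the gripper command: -1 is fully open, 1 is shut, values between are in proportion. A call has exactly 5 rows; each row is the pose to reach, as a shift and turn from the pose commanded when the call began, along the tool's axes at that moment; what a row does not reach only later rows make up. A row lasts 1/8 s, in which the tool goes at most 62.5 mm and 10.7 degrees, less where a joint would pass 70% of its speed; a pose out of reach is approached as far as the arm can. A call with a gripper value outside its range is refused whole. The fingers move at their own pace and stop on an object; "squeeze" is the grip in N (left out, the last holds). Time passes only in rows, so rows that repeat a pose let the fingers close, or fill a call up. It gives the time, the measured TCP pose, the force and the opening at its end, in the units of the state.
- robot.observe(): the state, without advancing time (a new reading comes with each control period).
- cams.read_camera(name): name is "scene" or "top" or "wrist"; returns the picture (480x640x3 uint8, blue, green, red); there is no depth.
- cams.calibration(name): a dict with "fx", "fy", "cx", "cy" (pixels), "extrinsics" (4x4, takes a point from world to camera coordinates); the wrist camera has in their place "T_tool_cam" (4x4, takes a point from camera to tool coordinates, whose origin is the TCP and whose axes are the tool frame's). Camera axes: x right, y up, looking along -z (the intrinsics and any distortion apply to the point x, -y, -z); pixel columns grow to the right and rows downward; lengths in m; the calibration is good to about 2 mm. The wrist camera is an equidistant fisheye: a pixel r from the principal point sees the ray r / f radians off the axis. A picture is of the moment at which its call begins: read the wrist's pose just before it. calibration takes no time and is no camera call.
- robot.hand_in(): hands the job in, once; it reports no verdict.
The state is a dict: "time": time; "qpos": joint angles; "qvel": joint speeds; "joint_efforts": joint torques, N m; "tool_pos": TCP position; "tool_rot": TCP orientation; "contact_force": force on the tool from outside, world axes, zero at the start; "torque": the same for the moment, N m; "opening": finger opening in m.
Only numpy, scipy, OpenCV 4.12 (cv2) and the standard library are available. Lean on these libraries where they do the work, as an engineer would, in place of code of your own. Each camera call takes 0.05 s, during which the arm holds its last target. There are 200 camera calls.

## Working session

There is one attempt and no reset: what is moved stays moved. The work goes in short steps, Python scripts to look and compute and a tool call to move; the robot and the scene stay as the last step left them, time stands still between calls to the robot, and variables do not carry over. Pictures are saved under pics/ and viewed, about 8 in all and at most 12, crops included, and the job is handed in when it is done.

Besides the shell and the picture viewer there is one more tool, called after ">>>" as name(argument=value, ...) on one line, values as JSON. apply_moves: Moves the arm, as the interface text tells. Its arguments: {"type":"object","properties":{"plan":{"type":"array","items":{"type":"array","items":{"type":"number"}}},"squeeze":{"type":"number"}},"required":["plan"]}

```bash
mkdir -p pics; ls; python3 - <<'E'
from cell import robot,cams
import cv2,numpy as np
np.set_printoptions(precision=4,suppress=True)
print(robot.observe())
for n in ("scene","top"):
    cv2.imwrite(f"pics/{n}0.png",cams.read_camera(n))
for n in ("scene","top","wrist"): print(n,cams.calibration(n))
E
```

```text
pics
{'time': 0.0, 'qpos': array([ 0.976 ,  0.3427,  1.525 ,  0.    ,  1.2754, -0.146 ]), 'qvel': array([ 0.0013,  0.0005, -0.0006, -0.0007, -0.0002,  0.    ]), 'joint_efforts': array([  0.0007, -43.1243, -24.422 ,   0.0719,   0.0558,  -0.0001]), 'tool_pos': array([0.2275, 0.4727, 0.237 ]), 'tool_rot': array([-1.5723,  0.0002, -0.4488]), 'contact_force': array([ 0.3866,  0.8065, -0.0663]), 'torque': array([ 0.0104, -0.0021, -0.017 ]), 'opening': 0.09184644998627828}
scene {'fx': 467.0793008101769, 'fy': 467.0793008101769, 'cx': 313.7670789380459, 'cy': 240.7101246572503, 'extrinsics': array([[ 0.4927,  0.8702,  0.0057, -0.334 ],
       [-0.7418,  0.4166,  0.5255,  0.3847],
       [ 0.455 , -0.2632,  0.8507, -1.328 ],
       [ 0.    ,  0.    ,  0.    ,  1.    ]])}
top {'fx': 569.2598501551147, 'fy': 569.2598501551147, 'cx': 317.1420666494478, 'cy': 232.40162346000224, 'extrinsics': array([[-0.01  , -0.9998, -0.0142,  0.0635],
       [ 0.9853, -0.0123,  0.1706, -0.5936],
       [-0.1707, -0.0123,  0.9852, -1.3431],
       [ 0.    ,  0.    ,  0.    ,  1.    ]])}
wrist {'fx': 371.64829954431775, 'fy': 371.64829954431775, 'cx': 316.3365504619421, 'cy': 237.7085348752911, 'T_tool_cam': array([[ 0.0006, -0.9664, -0.2569, -0.0688],
       [-0.0001,  0.2569, -0.9664, -0.146 ],
       [ 1.    ,  0.0006,  0.0001, -0.0011],
       [ 0.    ,  0.    ,  0.    ,  1.    ]])}
```

View pics/top0.png

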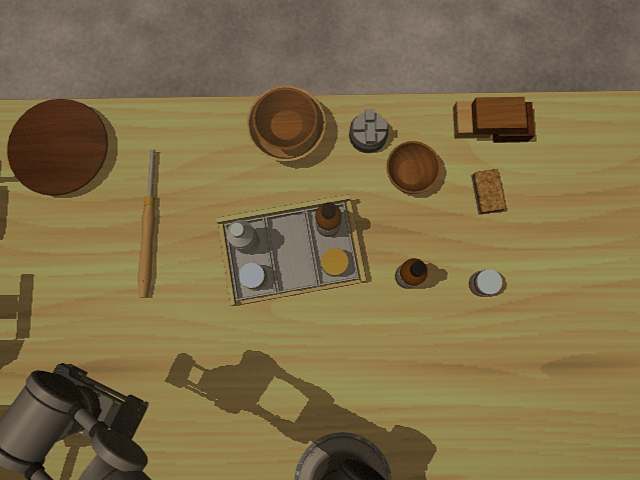

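View pics/scene0.png

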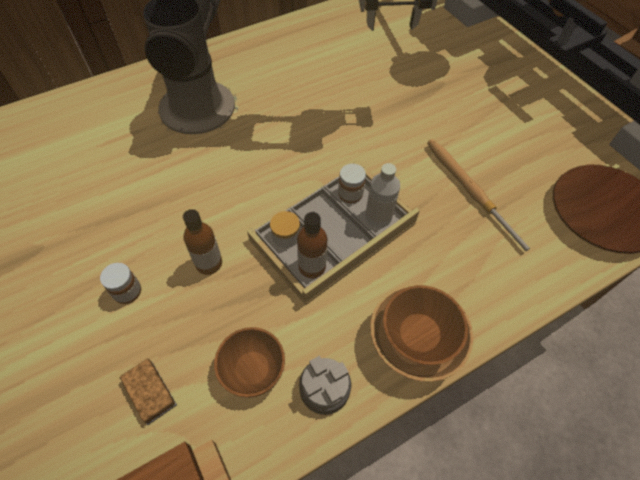

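The top view shows the middle tray empty (centre ≈ (293,250)). The bottle's cap is at (418,268) and the jar's lid at (489,281). In both outer trays the tall item is at the back and the low one in front.

```bash
cat > h.py <<'E'
import numpy as np,cv2
from cell import robot,cams
from scipy.spatial.transform import Rotation as Ro
np.set_printoptions(precision=4,suppress=True)
def fixed_ray(n,px):
    c=cams.calibration(n);E=np.array(c['extrinsics']);px=np.atleast_2d(px).astype(float)
    d=np.c_[(px[:,0]-c['cx'])/c['fx'],-(px[:,1]-c['cy'])/c['fy'],-np.ones(len(px))]
    return -E[:3,:3].T@E[:3,3], d@E[:3,:3]
def wrist_ray(s,px):
    c=cams.calibration('wrist');T=np.array(c['T_tool_cam']);px=np.atleast_2d(px).astype(float)
    u=(px-[c['cx'],c['cy']])/c['fx'];r=np.linalg.norm(u,axis=1);k=np.sinc(r/np.pi)
    d=np.c_[u[:,0]*k,-u[:,1]*k,-np.cos(r)]
    R=Ro.from_euler('xyz',s['tool_rot']).as_matrix()
    return R@T[:3,3]+s['tool_pos'], d@T[:3,:3].T@R.T
def onz(o,d,z): return o+d*((z-o[2])/d[:,2])[:,None]
def wpx(s,P):
    c=cams.calibration('wrist');T=np.array(c['T_tool_cam'])
    R=Ro.from_euler('xyz',s['tool_rot']).as_matrix()
    q=((np.atleast_2d(P)-s['tool_pos'])@R-T[:3,3])@T[:3,:3]
    v=np.c_[q[:,0],-q[:,1]];h=np.linalg.norm(v,axis=1);a=np.arctan2(h,-q[:,2])
    return v/h[:,None]*a[:,None]*c['fx']+[c['cx'],c['cy']]
def shift(s,target,yaw):
    """tool-axis shift and turn to reach target TCP, tool down with yaw"""
    R=Ro.from_euler('xyz',s['tool_rot']);G=Ro.from_euler('xyz',[-np.pi/2,0,yaw])
    return R.inv().apply(np.array(target)-s['tool_pos']), (R.inv()*G).as_rotvec(degrees=True)
E
python3 - <<'E'
from h import *
im=cv2.imread('pics/top0.png')
print('cam',fixed_ray('top',[[0,0]])[0])
for nm,px,z in (('cap',(418,268),.19),('lid',(489,281),.078),('tray mid',(293,250),.02),('rackFL',(234,303),.04),('rackFR',(367,281),.04),('rackBL',(219,219),.06),('rackBR',(356,199),.06),('oldb',(328,211),.206),('oilcan',(238,230),.19),('oldjar',(252,275),.094),('tin',(335,262),.072),('bowl',(414,166),.05),('block',(489,191),.032)):
    print(nm,onz(*fixed_ray('top',px),z))
cv2.imwrite('pics/topz.png',cv2.resize(im[180:320,200:520],None,fx=2.5,fy=2.5,interpolation=cv2.INTER_CUBIC))
E
```

```text
cam [0.3562 0.0397 1.4254]
cap [[ 0.489  -0.1634  0.19  ]]
lid [[ 0.4684 -0.3475  0.078 ]]
tray mid [[0.556  0.1179 0.02  ]]
rackFL [[0.4252 0.2602 0.04  ]]
rackFR [[ 0.4749 -0.063   0.04  ]]
rackBL [[0.6292 0.2969 0.06  ]]
rackBR [[ 0.6749 -0.0396  0.06  ]]
oldb [[0.6147 0.0307 0.206 ]]
oilcan [[0.5779 0.2299 0.19  ]]
oldjar [[0.4874 0.2102 0.094 ]]
tin [[0.5184 0.0146 0.072 ]]
bowl [[ 0.7598 -0.1867  0.05  ]]
block [[ 0.6976 -0.3745  0.032 ]]
```

View pics/topz.png

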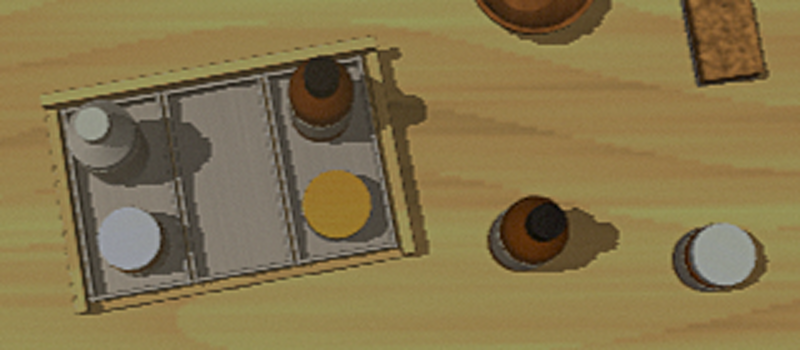

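```bash
python3 - <<'E'
from h import *
z=np.array([[172,97],[265,78],[292,262],[195,280]])/2.5+[200,180]
P=onz(*fixed_ray('top',z),.018);print(P,P.mean(0))
s=robot.observe()
for t,y in (((.40,.08,.37),.157),((.485,-.16,.30),.157)): print(shift(s,t,y))
E
```

```text
[[0.6364 0.1789 0.018 ]
 [0.6548 0.0848 0.018 ]
 [0.4688 0.0594 0.018 ]
 [0.4521 0.1553 0.018 ]] [0.553  0.1196 0.018 ]
(array([ 0.3257, -0.1326, -0.2792]), array([  0.0706, -34.7084,  -0.0343]))
(array([ 0.5064, -0.0624, -0.4585]), array([  0.0706, -34.7084,  -0.0343]))
```

>>> apply_moves(plan=[[0.03,-0.05,0,0,-5,0,-1],[0.07,-0.09,-0.03,0,-14,0,-1],[0.11,-0.12,-0.07,0,-23,0,-1],[0.16,-0.13,-0.11,0,-30,0,-1],[0.2,-0.13,-0.15,0,-34.7,0,-1]])

```text
time: 0.72
tool_pos: [0.3436, 0.2495, 0.3684]
tool_rot: [-1.57, -0.002, 0.161]
contact_force: [0.8, -0.1, 0.0]
opening: 0.0917
```

```bash
python3 - <<'E'
from h import *
s=robot.observe();print(s['time'],s['tool_pos'],s['tool_rot'],s['qpos'])
print(shift(s,(.40,.08,.37),.157))
E
```

```text
0.725 [0.3436 0.2495 0.3684] [-1.5704 -0.0018  0.1606] [ 0.4473  0.0757  1.5101 -0.0001  1.554  -1.2841]
(array([ 0.0286, -0.0017, -0.1764]), array([-0.0237,  0.2047,  0.1016]))
```

>>> apply_moves(plan=[[0.006,0,-0.04,0,0,0,-1],[0.012,0,-0.09,0,0,0,-1],[0.02,0,-0.14,0,0,0,-1],[0.028,0,-0.176,0,0,0,-1],[0.028,0,-0.176,0,0,0,-1]])

```text
time: 1.35
tool_pos: [0.3985, 0.0798, 0.3672]
tool_rot: [-1.571, 0.001, 0.153]
contact_force: [0.1, 1.0, 0.7]
opening: 0.0919
```

```bash
python3 - <<'E'
from h import *
s=robot.observe();print(s['tool_pos'],s['tool_rot'])
im=cams.read_camera('wrist');cv2.imwrite('pics/w1.png',im);import pickle;pickle.dump(s,open('s1.pkl','wb'))
E
```

```text
[0.3985 0.0798 0.3672] [-1.5709  0.001   0.1528]
```

View pics/w1.png

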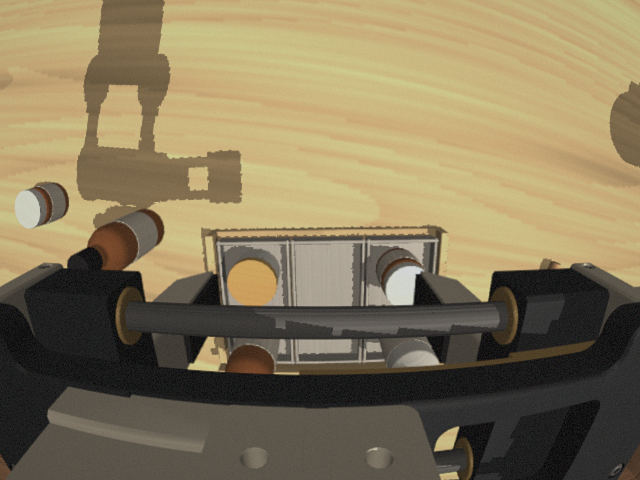

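The wrist view shows the middle tray between columns ~292 and 365, with its front edge at row ~242 and its back part visible below the gripper bar at rows 335–362. I'll zoom in for the tray edges.

```bash
python3 - <<'E'
from h import *
im=cv2.imread('pics/w1.png')
cv2.imwrite('pics/w1z.png',cv2.resize(im[220:375,260:400],None,fx=3.8,fy=3.8,interpolation=cv2.INTER_CUBIC))
E
```

```text
(no output)
```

View pics/w1z.png

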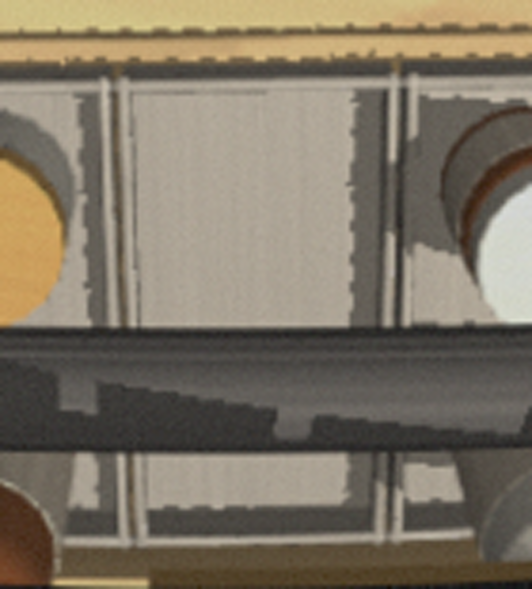

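```bash
python3 - <<'E'
from h import *
import pickle
s=pickle.load(open('s1.pkl','rb'))
z=(np.array([[124,80],[394,80],[381,541],[139,541]])+.5)/3.8-.5+[260,220]
P=onz(*wrist_ray(s,z),.036);print(P,P.mean(0))
f=(P[0]+P[1])/2;b=(P[2]+P[3])/2;l=b-f;w=P[1]+P[2]-P[0]-P[3]
print(np.linalg.norm(l),np.linalg.norm(w)/2,np.degrees([np.arctan2(l[1],l[0]),np.arctan2(-w[0],w[1])]))
# bottle cap (top px) in both views -> triangulate; jar lid too
for wp,tp,h in (((80,262),(418,268),.19),((30,208),(489,281),.078)):
    print(onz(*wrist_ray(s,wp),h),onz(*fixed_ray('top',tp),h))
print(shift(s,(.489,-.163,.30),.157))
E
```

```text
[[0.464  0.0562 0.036 ]
 [0.4496 0.1501 0.036 ]
 [0.6392 0.1829 0.036 ]
 [0.6531 0.0867 0.036 ]] [0.5515 0.119  0.036 ]
0.19196153971680613 0.09607994323770098 [9.4879 8.4897]
[[ 0.4797 -0.1643  0.19  ]] [[ 0.489  -0.1634  0.19  ]]
[[ 0.4636 -0.3435  0.078 ]] [[ 0.4684 -0.3475  0.078 ]]
(array([ 0.0526,  0.0672, -0.2538]), array([ 0.0065, -0.2409, -0.0578]))
```

>>> apply_moves(plan=[[-0.01,0.015,-0.05,0,0,0,-1],[-0.02,0.03,-0.11,0,0,0,-1],[-0.025,0.045,-0.17,0,0,0,-1],[-0.03,0.06,-0.22,0,0,0,-1],[-0.03,0.067,-0.25,0,0,0,-1]])

```text
time: 2.02
tool_pos: [0.4073, -0.1707, 0.2998]
tool_rot: [-1.57, 0.001, 0.156]
contact_force: [-0.2, -0.3, 0.3]
opening: 0.0918
```

```bash
python3 - <<'E'
from h import *
s=robot.observe();print(s['tool_pos'],s['tool_rot'],s['qvel'])
im=cams.read_camera('wrist');cv2.imwrite('pics/w2.png',im);import pickle;pickle.dump(s,open('s2.pkl','wb'))
print(wpx(s,[[.489,-.163,.19],[.485,-.163,0],[.466,-.345,.078]]))
E
```

```text
[ 0.4073 -0.1707  0.2998] [-1.5695  0.001   0.1563] [-0.4019  0.2602 -0.1718  0.0121 -0.0968 -0.4095]
[[311.0121 339.8965]
 [313.4071 260.0925]
 [151.9485 240.2689]]
```

View pics/w2.png

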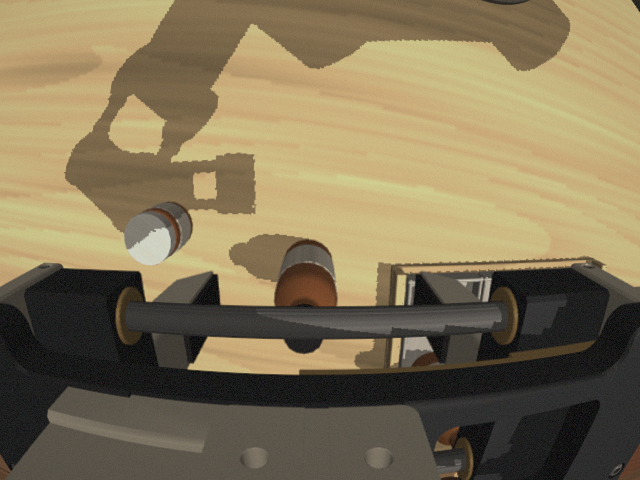

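The bottle stands near the middle, with its body at columns ~276–336 and the end of its cap at row ~352. The jar's lid is at (150,237). The arm was still settling when I took this, so I'll measure again at rest.

```bash
python3 - <<'E'
from h import *
import pickle
cams.read_camera('wrist');cams.read_camera('wrist')
s=robot.observe();im=cams.read_camera('wrist');cv2.imwrite('pics/w3.png',im);pickle.dump(s,open('s3.pkl','wb'))
print(s['tool_pos'],s['tool_rot'],abs(s['qvel']).max())
hsv=cv2.cvtColor(im,cv2.COLOR_BGR2HSV)
for r in (285,292,298): print(r,[tuple(int(v) for v in hsv[r,c]) for c in range(268,346,4)])
# amber: hue<14, dark
am=((hsv[...,0]<13)&(hsv[...,1]>110)&(hsv[...,2]<190)).astype(np.uint8)
az=[]
for r in range(280,304,3):
    c=np.where(am[r,250:360])[0]+250
    if len(c)>20:
        o,d=wrist_ray(s,[[c[0]-.5,r],[c[-1]+.5,r]]);a=np.arctan2(d[:,1],d[:,0]);az.append(a.mean());print(r,c[0],c[-1],a)
# cap far rim: black
blk=(hsv[...,2]<50)[325:365,280:330];print('black rows by col',{c+280:int(np.where(blk[:,c])[0].max()+325) for c in range(50) if blk[10:,c].any()})
w=((hsv[...,1]<45)&(hsv[...,2]>150)).astype(np.uint8);w[:,:110]=0;w[:,200:]=0;w[:205]=0;w[270:]=0
cs=max(cv2.findContours(w,0,1)[0],key=cv2.contourArea);e=cv2.fitEllipse(cs);print(e)
print('lid',onz(*wrist_ray(s,e[0]),.078))
print('cam',o,'az',np.mean(az))
# top view
t=cv2.imread('pics/top0.png');h=cv2.cvtColor(t,cv2.COLOR_BGR2HSV)
m=((h[...,2]<45)).astype(np.uint8);m[:,:400]=0;m[:,440:]=0;m[:250]=0;m[285:]=0
c=max(cv2.findContours(m,0,1)[0],key=cv2.contourArea);ce=cv2.minEnclosingCircle(c);print(ce,onz(*fixed_ray('top',ce[0]),.19))
m=((h[...,1]<45)&(h[...,2]>140)).astype(np.uint8);m[:,:465]=0;m[:,515:]=0;m[:260]=0;m[305:]=0
c=max(cv2.findContours(m,0,1)[0],key=cv2.contourArea);ce=cv2.minEnclosingCircle(c);print(ce,onz(*fixed_ray('top',ce[0]),.078))
E
```

```text
[ 0.4075 -0.1697  0.3   ] [-1.5691  0.0011  0.1559] 0.03417560186344834
285 [(18, 105, 202), (17, 104, 194), (10, 113, 72), (13, 169, 74), (13, 150, 90), (13, 161, 95), (13, 169, 98), (12, 159, 104), (12, 164, 106), (12, 164, 109), (10, 153, 113), (12, 150, 121), (12, 163, 117), (11, 162, 115), (12, 173, 106), (12, 163, 97), (13, 164, 76), (22, 90, 208), (23, 92, 205), (22, 92, 206)]
292 [(22, 91, 208), (23, 90, 205), (11, 156, 72), (12, 159, 85), (11, 146, 94), (11, 154, 98), (12, 163, 103), (12, 159, 111), (11, 157, 117), (11, 161, 117), (11, 158, 123), (11, 164, 121), (11, 174, 119), (11, 165, 122), (13, 166, 117), (11, 157, 115), (13, 163, 103), (17, 104, 176), (19, 104, 205), (19, 98, 203)]
298 [(21, 98, 203), (22, 95, 203), (14, 157, 83), (12, 158, 89), (11, 155, 94), (11, 158, 100), (12, 160, 102), (12, 144, 92), (12, 158, 87), (12, 160, 86), (12, 170, 96), (12, 160, 116), (12, 174, 123), (11, 155, 125), (11, 160, 123), (12, 161, 119), (12, 152, 116), (17, 106, 156), (18, 104, 204), (18, 106, 200)]
280 280 331 [-0.1083  0.2693]
283 279 332 [-0.11    0.2741]
286 276 333 [-0.124
[... 331 characters left out ...]
95: 350, 296: 350, 297: 350, 298: 351, 299: 351, 300: 351, 301: 351, 302: 351, 303: 351, 304: 351, 305: 351, 306: 351, 307: 350, 308: 350, 309: 350, 310: 350, 311: 349, 312: 349, 313: 348, 314: 347, 315: 346, 316: 346, 317: 345, 318: 344, 319: 341, 320: 339, 321: 338, 323: 338, 324: 337, 325: 337, 326: 337, 327: 337, 328: 335, 329: 337}
((151.4241943359375, 247.317626953125), (29.420604705810547, 44.895809173583984), 56.05573654174805)
lid [[ 0.4744 -0.3444  0.078 ]]
cam [ 0.3393 -0.1814  0.4461] az 0.07971375745869308
((417.9137878417969, 268.6551818847656), 8.253978729248047) [[ 0.4876 -0.1631  0.19  ]]
((489.130126953125, 281.3904113769531), 12.421009063720703) [[ 0.4675 -0.3477  0.078 ]]
```

```bash
python3 - <<'E'
from h import *
import pickle
s=pickle.load(open('s3.pkl','rb'))
p=onz(*wrist_ray(s,[[302.5,351.5],[284,341],[320.5,340]]),.19);print(p)
o=wrist_ray(s,[300,300])[0];d=np.array([np.cos(.0797),np.sin(.0797)])
r=(p[0,:2]-o[:2])@d-.016;print(r,o[:2]+r*d)
for z in (.28,.168): print(shift(s,(.487,-.1665,z),.157))
E
```

```text
[[ 0.5013 -0.167   0.19  ]
 [ 0.4939 -0.1829  0.19  ]
 [ 0.4883 -0.1545  0.19  ]]
0.1466566266708184 [ 0.4855 -0.1697]
(array([ 0.0791,  0.0199, -0.0092]), array([-0.0957, -0.0642, -0.0603]))
(array([ 0.0792,  0.1319, -0.0094]), array([-0.0957, -0.0642, -0.0603]))
```

>>> apply_moves(plan=[[0.04,0,-0.005,0,0,0,-1],[0.0785,0.01,-0.0095,0,0,0,-1],[0.0785,0.06,-0.0095,0,0,0,-1],[0.0785,0.105,-0.0095,0,0,0,-1],[0.0785,0.133,-0.0095,0,0,0,-0.3]])

```text
time: 2.85
tool_pos: [0.486, -0.1644, 0.1662]
tool_rot: [-1.569, 0.001, 0.159]
contact_force: [-0.3, -0.9, 0.3]
opening: 0.0858
```

>>> apply_moves(plan=[[0,0,0,0,0,0,-0.1],[0,0,0,0,0,0,-0.1],[0,0,0,0,0,0,-0.1],[0,0,0,0,0,0,-0.1],[0,0,0,0,0,0,-0.1]], squeeze=20)

```text
time: 3.48
tool_pos: [0.4866, -0.1672, 0.1682]
tool_rot: [-1.571, -0.001, 0.157]
contact_force: [-0.2, 0.2, 0.1]
opening: 0.0509
```

```bash
python3 - <<'E'
from h import *
s=robot.observe();print(s['tool_pos'],s['tool_rot'],s['contact_force'],s['opening'])
a=cams.read_camera('wrist')[230:400,200:440];b=cams.read_camera('top')[200:340,380:520];
b=cv2.resize(b,None,fx=3.4,fy=3.4,interpolation=cv2.INTER_CUBIC);a=cv2.resize(a,(480,340))
print(a.shape,b.shape)
c=np.zeros((max(a.shape[0],b.shape[0]),0,3),np.uint8)
c=np.hstack([np.pad(a,((0,476-340),(0,0),(0,0)))[:,:320+0] if 0 else np.pad(a,((0,136),(0,0),(0,0))),b])[:,:800]
cv2.imwrite('pics/g1.png',c)
E
```

```text
[ 0.4866 -0.1672  0.1682] [-1.5712 -0.0008  0.1567] [-0.1612  0.2397  0.1383] 0.05091251786966188
(340, 480, 3) (476, 476, 3)
```

View pics/g1.png

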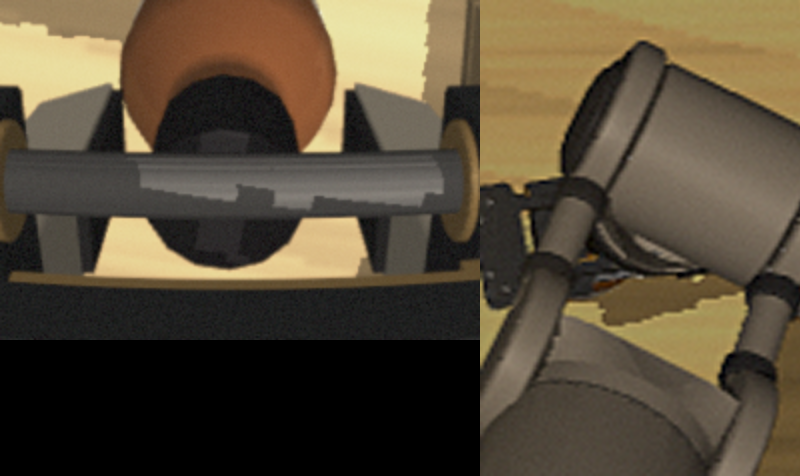

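The cap sits centred between the pads, to about 1 mm (cap 155–303 against pads 122–344 in the 2x crop). Closing on it.

>>> apply_moves(plan=[[0,0,0,0,0,0,0.1],[0,0,0,0,0,0,0.2],[0,0,0,0,0,0,0.35],[0,0,0,0,0,0,0.6],[0,0,0,0,0,0,0.8]], squeeze=25)

```text
time: 4.2
tool_pos: [0.4865, -0.1672, 0.1677]
tool_rot: [-1.571, -0.0, 0.157]
contact_force: [0.5, -0.9, 0.2]
opening: 0.0318
```

>>> apply_moves(plan=[[0,0,0,0,0,0,1],[0,0,0,0,0,0,1],[0,-0.005,0,0,0,0,1],[0,-0.02,0,0,0,0,1],[0,-0.04,0,0,0,0,1]])

```text
time: 4.82
tool_pos: [0.4863, -0.1669, 0.2085]
tool_rot: [-1.57, 0.001, 0.157]
contact_force: [1.1, -0.6, -4.3]
opening: 0.0313
```

```bash
python3 - <<'E'
from h import *
s=robot.observe();print(s['tool_pos'],s['tool_rot'],s['contact_force'],s['torque'],s['opening'])
for t in ((.3,-.1,.33),(.40,.095,.33),(.5994,.1265,.33)): print(shift(s,t,.157))
E
```

```text
[ 0.4863 -0.1669  0.2085] [-1.57    0.0006  0.1568] [ 1.1423 -0.5707 -4.3298] [0.0572 0.0144 0.0477] 0.03133721169851217
(array([-0.1736, -0.1213,  0.0952]), array([-0.0451, -0.0093, -0.0368]))
(array([-0.0444, -0.1213,  0.2722]), array([-0.0451, -0.0093, -0.0368]))
(array([ 0.1575, -0.1214,  0.2722]), array([-0.0451, -0.0093, -0.0368]))
```

>>> apply_moves(plan=[[0,-0.03,0,0,0,0,1],[0,-0.06,0.005,0,0,0,1],[-0.01,-0.09,0.02,0,0,0,1],[-0.02,-0.11,0.045,0,0,0,1],[-0.03,-0.12,0.08,0,0,0,1]])

```text
time: 5.45
tool_pos: [0.4441, -0.0924, 0.3297]
tool_rot: [-1.572, -0.002, 0.156]
contact_force: [-0.7, 0.3, -4.3]
opening: 0.0315
```

>>> apply_moves(plan=[[-0.01,0,0.035,0,0,0,1],[-0.015,0,0.075,0,0,0,1],[-0.015,0,0.115,0,0,0,1],[-0.015,0,0.155,0,0,0,1],[-0.015,0,0.19,0,0,0,1]])

```text
time: 6.08
tool_pos: [0.3991, 0.094, 0.3287]
tool_rot: [-1.571, -0.001, 0.157]
contact_force: [-0.0, 0.3, -4.3]
opening: 0.0314
```

>>> apply_moves(plan=[[0.03,0,0.002,0,0,0,1],[0.07,0,0.002,0,0,0,1],[0.11,0,0.002,0,0,0,1],[0.15,0,0.002,0,0,0,1],[0.18,0,0.002,0,0,0,1]])

```text
time: 6.7
tool_pos: [0.5784, 0.123, 0.3282]
tool_rot: [-1.571, -0.0, 0.157]
contact_force: [-0.1, -0.6, -4.4]
opening: 0.0314
```

>>> apply_moves(plan=[[0,0,0,0,0,0,1],[0,0,0,0,0,0,1],[0,0,0,0,0,0,1],[0,0,0,0,0,0,1],[0,0,0,0,0,0,1]])

```text
time: 7.32
tool_pos: [0.577, 0.1226, 0.3281]
tool_rot: [-1.571, -0.001, 0.157]
contact_force: [-0.0, -0.4, -5.2]
opening: 0.0316
```

```bash
python3 - <<'E'
from h import *
import pickle
s=robot.observe();print(s['tool_pos'],s['tool_rot'],s['contact_force'],s['torque'],s['opening'])
pickle.dump(s,open('s4.pkl','wb'))
print(shift(s,(.5994,.1265,.184),.157))
im=cams.read_camera('wrist');cv2.imwrite('pics/w4.png',im)
print(wpx(s,[[.552,.119,.036],[.5046,.1115,.016],[.5994,.1265,.016]]))
E
```

```text
[0.577  0.1226 0.3281] [-1.5708 -0.0005  0.1568] [-0.0431 -0.3608 -5.18  ] [ 0.0781  0.056  -0.0178] 0.031631745616326486
(array([0.0226, 0.1442, 0.0004]), array([-0.0017, -0.0114,  0.0313]))
[[317.5362 178.3091]
 [317.4795 137.869 ]
 [317.5013 214.7513]]
```

View pics/w4.png

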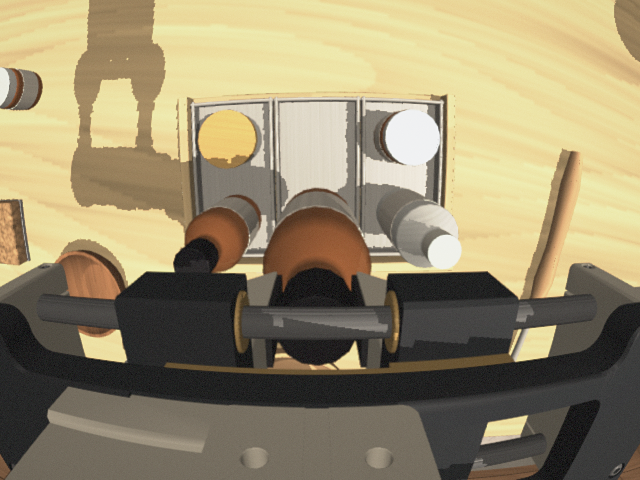

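The rims of the middle tray are at columns 275 and 360, centre 317.5, which matches the predicted axis. The bottle hangs upright between its neighbours.

>>> apply_moves(plan=[[0.012,0.01,0,0,0,0,1],[0.0225,0.04,0,0,0,0,1],[0.0225,0.08,0,0,0,0,1],[0.0225,0.11,0,0,0,0,1],[0.0225,0.13,0,0,0,0,1]])

```text
time: 8.0
tool_pos: [0.5993, 0.1262, 0.1948]
tool_rot: [-1.57, 0.003, 0.157]
contact_force: [0.4, -0.5, -3.6]
opening: 0.0314
```

>>> apply_moves(plan=[[0,0.003,0,0,0,0,1],[0,0.006,0,0,0,0,1],[0,0.009,0,0,0,0,1],[0,0.011,0,0,0,0,1],[0,0.0115,0,0,0,0,1]])

```text
time: 8.62
tool_pos: [0.5996, 0.1262, 0.1864]
tool_rot: [-1.571, -0.0, 0.157]
contact_force: [0.4, -0.7, -4.5]
opening: 0.0318
```

>>> apply_moves(plan=[[0,0.001,0,0,0,0,1],[0,0.0015,0,0,0,0,1],[0,0.002,0,0,0,0,1],[0,0.0025,0,0,0,0,1],[0,0.0025,0,0,0,0,1]])

```text
time: 9.25
tool_pos: [0.5996, 0.1262, 0.184]
tool_rot: [-1.571, -0.0, 0.157]
contact_force: [-0.4, -0.1, -2.0]
opening: 0.0315
```

>>> apply_moves(plan=[[0,0.0005,0,0,0,0,1],[0,0.001,0,0,0,0,1],[0,0.001,0,0,0,0,1],[0,0.001,0,0,0,0,1],[0,0.001,0,0,0,0,1]])

```text
time: 9.88
tool_pos: [0.6, 0.1263, 0.184]
tool_rot: [-1.571, -0.002, 0.157]
contact_force: [-0.7, 0.4, 5.7]
opening: 0.0314
```

Resting on the floor. I'll open slowly to about 55 mm, which keeps the fingers clear of the neighbours, then lift.

>>> apply_moves(plan=[[0,-0.0005,0,0,0,0,0.4],[0,-0.0005,0,0,0,0,0.2],[0,-0.0005,0,0,0,0,0],[0,-0.0005,0,0,0,0,-0.2],[0,-0.0005,0,0,0,0,-0.2]])

```text
time: 10.5
tool_pos: [0.5995, 0.1262, 0.183]
tool_rot: [-1.571, 0.0, 0.157]
contact_force: [-0.4, -0.1, -0.0]
opening: 0.0547
```

>>> apply_moves(plan=[[0,-0.01,0,0,0,0,-0.2],[0,-0.03,0,0,0,0,-0.2],[0,-0.07,0,0,0,0,-0.2],[0,-0.1,0,0,0,0,-0.2],[-0.02,-0.13,0,0,0,0,-0.2]])

```text
time: 11.12
tool_pos: [0.5802, 0.123, 0.3147]
tool_rot: [-1.571, -0.001, 0.157]
contact_force: [-0.8, -0.5, 0.1]
opening: 0.0549
```

```bash
python3 - <<'E'
from h import *
s=robot.observe();print(s['tool_pos'],s['tool_rot'],s['opening'])
print(shift(s,(.40,-.05,.31),.157),shift(s,(.40,-.33,.2),.157))
E
```

```text
[0.5802 0.123  0.3147] [-1.5708 -0.0012  0.1568] 0.05491396184049698
(array([-0.205 ,  0.0044, -0.1428]), array([ 0.0007, -0.0136,  0.0661])) (array([-0.2488,  0.1144, -0.4193]), array([ 0.0007, -0.0136,  0.0661]))
```

>>> apply_moves(plan=[[-0.04,0,-0.01,0,0,0,-0.5],[-0.09,0,-0.03,0,0,0,-0.8],[-0.13,0,-0.07,0,0,0,-1],[-0.17,0,-0.115,0,0,0,-1],[-0.2,0,-0.16,0,0,0,-1]])

```text
time: 11.75
tool_pos: [0.4059, -0.0673, 0.3143]
tool_rot: [-1.572, -0.002, 0.158]
contact_force: [0.7, 0.1, -0.4]
opening: 0.0914
```

>>> apply_moves(plan=[[-0.01,0.01,-0.055,0,0,0,-1],[-0.02,0.03,-0.11,0,0,0,-1],[-0.03,0.06,-0.165,0,0,0,-1],[-0.04,0.08,-0.215,0,0,0,-1],[-0.05,0.1,-0.26,0,0,0,-1]])

```text
time: 12.38
tool_pos: [0.3982, -0.333, 0.2133]
tool_rot: [-1.572, -0.001, 0.156]
contact_force: [0.3, 0.4, 0.6]
opening: 0.0921
```

```bash
python3 - <<'E'
from h import *
import pickle
for _ in range(4): cams.read_camera('wrist')
s=robot.observe();im=cams.read_camera('wrist');cv2.imwrite('pics/w5.png',im)
pickle.dump(s,open('s5.pkl','wb'))
print(s['tool_pos'],s['tool_rot'],s['opening'],abs(s['qvel']).max(),wpx(s,[.4675,-.3477,.078]))
t=cams.read_camera('top')[180:320,200:400]
cv2.imwrite('pics/c5.png',np.hstack([cv2.resize(im[130:430,120:520],(400,300)),cv2.resize(t,(400,300))]))
E
```

```text
[ 0.3982 -0.3312  0.2132] [-1.5699  0.0001  0.1552] 0.09172141445014079 0.03274130242913918 [[285.0829 307.6653]]
```

View pics/c5.png

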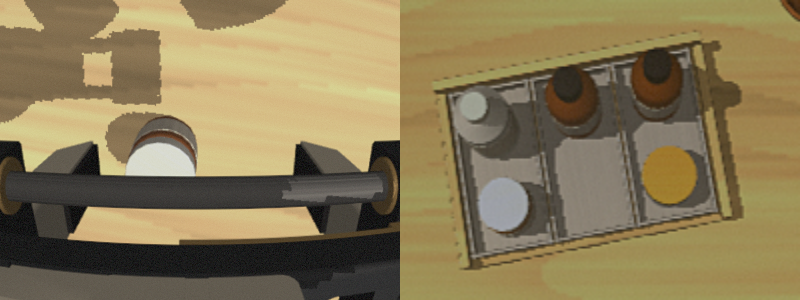

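The top view shows the bottle upright at the back of the middle tray with its neighbours unmoved. The jar's lid is partly behind the gripper bar, at columns 245–316 with its near rim at row ~271.

```bash
python3 - <<'E'
from h import *
import pickle
s=pickle.load(open('s5.pkl','rb'));im=cv2.imread('pics/w5.png')
hsv=cv2.cvtColor(im,cv2.COLOR_BGR2HSV)
w=((hsv[...,1]<40)&(hsv[...,2]>170)).astype(np.uint8);w[:,:235]=0;w[:,330:]=0;w[:262]=0;w[303:]=0
w=cv2.morphologyEx(w,cv2.MORPH_OPEN,np.ones((3,3)))
c=max(cv2.findContours(w,0,1)[0],key=cv2.contourArea)[:,0];print(cv2.boundingRect(c))
c=c[c[:,1]<301-0];c=c[c[:,1]<c[:,1].max()-2]
P=onz(*wrist_ray(s,c),.078)[:,:2]
from scipy.optimize import least_squares
f=least_squares(lambda q:np.hypot(*(P-q).T)-.030,[.4675,-.3477],loss='soft_l1',f_scale=.001);print(f.x,np.abs(f.fun).mean(),len(P))
for p in (f.x,(.4675,-.3477)): print(shift(s,(*p,.062),.157))
E
```

```text
(246, 273, 69, 30)
[ 0.4673 -0.3522] 0.0003288999438534665 80
(array([ 0.065 ,  0.1512, -0.0316]), array([-0.0504, -0.1043, -0.0059]))
(array([ 0.0659,  0.1512, -0.0272]), array([-0.0504, -0.1043, -0.0059]))
```

>>> apply_moves(plan=[[0.03,0,-0.015,0,0,0,-1],[0.065,0.01,-0.031,0,0,0,-1],[0.065,0.06,-0.031,0,0,0,-1],[0.065,0.115,-0.031,0,0,0,-1],[0.065,0.151,-0.031,0,0,0,-1]])

```text
time: 13.3
tool_pos: [0.4678, -0.3493, 0.0611]
tool_rot: [-1.57, 0.0, 0.159]
contact_force: [0.2, -1.2, -0.2]
opening: 0.0917
```

>>> apply_moves(plan=[[0,0,0,0,0,0,-0.8],[0,0,0,0,0,0,-0.6],[0,0,0,0,0,0,-0.4],[0,0,0,0,0,0,-0.3],[0,0,0,0,0,0,-0.2]], squeeze=25)

```text
time: 13.92
tool_pos: [0.4681, -0.3516, 0.0637]
tool_rot: [-1.572, -0.002, 0.157]
contact_force: [-0.6, 1.9, 7.3]
opening: 0.0605
```

>>> apply_moves(plan=[[0,0,0,0,0,0,1],[0,0,0,0,0,0,1],[0,-0.005,0,0,0,0,1],[0,-0.02,0,0,0,0,1],[0,-0.04,0,0,0,0,1]])

```text
time: 14.55
tool_pos: [0.4672, -0.3512, 0.1028]
tool_rot: [-1.57, 0.001, 0.157]
contact_force: [0.2, -1.0, -2.3]
opening: 0.0603
```

```bash
python3 - <<'E'
from h import *
s=robot.observe();print(s['tool_pos'],s['tool_rot'],s['contact_force'],s['torque'],s['opening'])
for t in ((.35,-.05,.27),(.36,.088,.2),(.5046,.1115,.2)): print(shift(s,t,.157))
E
```

```text
[ 0.4672 -0.3512  0.1028] [-1.5699  0.0006  0.1567] [ 0.1863 -0.9662 -2.2768] [ 0.0291 -0.0404  0.0833] 0.060346434883383426
(array([-0.0689, -0.1668,  0.3159]), array([-0.0525, -0.0172, -0.0356]))
(array([-0.0374, -0.0967,  0.4506]), array([-0.0525, -0.0172, -0.0356]))
(array([ 0.109 , -0.0968,  0.4513]), array([-0.0525, -0.0172, -0.0356]))
```

>>> apply_moves(plan=[[0,-0.04,0.005,0,0,0,1],[-0.01,-0.08,0.02,0,0,0,1],[-0.02,-0.12,0.05,0,0,0,1],[-0.03,-0.15,0.09,0,0,0,1],[-0.03,-0.165,0.14,0,0,0,1]])

```text
time: 15.18
tool_pos: [0.4156, -0.2174, 0.2697]
tool_rot: [-1.573, -0.002, 0.155]
contact_force: [0.6, -0.0, -3.0]
opening: 0.0601
```

>>> apply_moves(plan=[[0,0,0.06,0,0,0,1],[0.01,0,0.12,0,0,0,1],[0.03,0,0.18,0,0,0,1],[0.05,0,0.235,0,0,0,1],[0.08,0,0.28,0,0,0,1]])

```text
time: 15.8
tool_pos: [0.4508, 0.0735, 0.2685]
tool_rot: [-1.571, -0.001, 0.158]
contact_force: [1.4, -1.5, -2.8]
opening: 0.0604
```

```bash
python3 - <<'E'
from h import *
s=robot.observe();print(s['tool_pos'],s['contact_force'],s['opening'])
print(shift(s,(.5046,.1115,.079),.157))
E
```

```text
[0.4508 0.0735 0.2685] [ 1.3816 -1.521  -2.7547] 0.060439854411766275
(array([0.0588, 0.1895, 0.0292]), array([0.0186, 0.0318, 0.0822]))
```

>>> apply_moves(plan=[[0.03,0,0.015,0,0,0,1],[0.055,0.02,0.028,0,0,0,1],[0.058,0.05,0.029,0,0,0,1],[0.058,0.07,0.029,0,0,0,1],[0.058,0.07,0.029,0,0,0,1]])

```text
time: 16.42
tool_pos: [0.5031, 0.109, 0.1965]
tool_rot: [-1.571, 0.003, 0.157]
contact_force: [0.6, 0.3, -1.8]
opening: 0.0601
```

```bash
python3 - <<'E'
from h import *
for _ in range(3): cams.read_camera('wrist')
s=robot.observe();print(s['tool_pos'],s['tool_rot'],s['contact_force'],s['opening'])
print(shift(s,(.5046,.1115,.079),.157))
cv2.imwrite('pics/w6.png',cams.read_camera('wrist'))
E
```

```text
[0.5047 0.109  0.1987] [-1.571  -0.0023  0.1566] [ 0.1349  0.2454 -2.118 ] 0.06016901117945462
(array([0.0001, 0.1197, 0.0025]), array([ 0.0096, -0.0223,  0.13  ]))
```

View pics/w6.png

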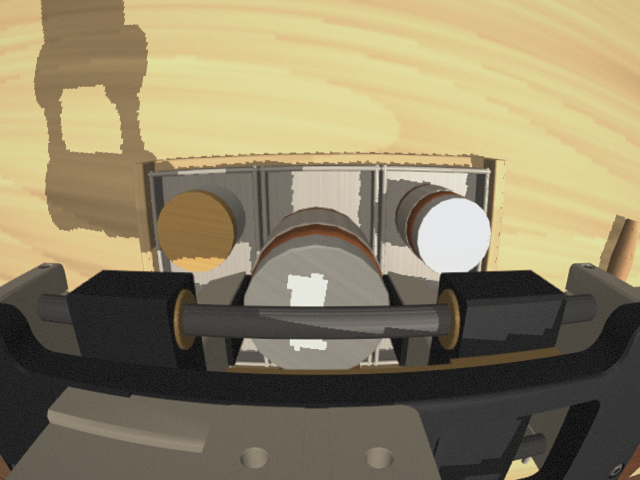

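The tray rims are at columns 261 and 379 (centre 320), so a 2.5 mm shift in +z centres the jar. Both neighbours clear the fingers.

>>> apply_moves(plan=[[0,0.01,0.0025,0,0,0,1],[0,0.04,0.0025,0,0,0,1],[0,0.07,0.0025,0,0,0,1],[0,0.095,0.0025,0,0,0,1],[0,0.108,0.0025,0,0,0,1]])

```text
time: 17.25
tool_pos: [0.503, 0.1116, 0.0879]
tool_rot: [-1.571, 0.002, 0.157]
contact_force: [-0.3, 0.4, -2.3]
opening: 0.0605
```

>>> apply_moves(plan=[[0,0.002,0,0,0,0,1],[0,0.004,0,0,0,0,1],[0,0.006,0,0,0,0,1],[0,0.008,0,0,0,0,1],[0,0.008,0,0,0,0,1]])

```text
time: 17.88
tool_pos: [0.5037, 0.1115, 0.0813]
tool_rot: [-1.571, -0.0, 0.157]
contact_force: [0.1, -0.4, -2.8]
opening: 0.0603
```

>>> apply_moves(plan=[[0,0.0005,0,0,0,0,1],[0,0.001,0,0,0,0,1],[0,0.0015,0,0,0,0,1],[0,0.002,0,0,0,0,1],[0,0.002,0,0,0,0,1]])

```text
time: 18.5
tool_pos: [0.5037, 0.1116, 0.0798]
tool_rot: [-1.571, -0.0, 0.157]
contact_force: [-2.8, -0.0, 4.6]
opening: 0.0606
```

Touching down with about 7 N. Release slowly and lift.

>>> apply_moves(plan=[[0,0,0,0,0,0,-0.32],[0,0,0,0,0,0,-0.4],[0,0,0,0,0,0,-0.5],[0,0,0,0,0,0,-0.6],[0,0,0,0,0,0,-0.6]])

```text
time: 19.12
tool_pos: [0.5037, 0.1115, 0.0792]
tool_rot: [-1.571, -0.0, 0.157]
contact_force: [0.6, -0.8, -0.4]
opening: 0.0734
```

>>> apply_moves(plan=[[0,-0.01,0,0,0,0,-0.6],[0,-0.03,0,0,0,0,-0.6],[0,-0.07,0,0,0,0,-0.6],[0,-0.11,0,0,0,0,-0.6],[0,-0.16,0,0,0,0,-0.6]])

```text
time: 19.75
tool_pos: [0.5031, 0.1114, 0.2408]
tool_rot: [-1.571, 0.001, 0.157]
contact_force: [1.1, 0.4, -0.1]
opening: 0.0729
```

>>> apply_moves(plan=[[-0.03,-0.02,-0.02,0,0,0,-0.6],[-0.06,-0.03,-0.07,0,0,0,-0.6],[-0.1,-0.04,-0.12,0,0,0,-0.6],[-0.12,-0.05,-0.17,0,0,0,-0.6],[-0.12,-0.05,-0.2,0,0,0,-0.6]])

```text
time: 20.38
tool_pos: [0.4155, -0.1069, 0.2911]
tool_rot: [-1.573, -0.003, 0.155]
contact_force: [0.6, 0.2, -0.2]
opening: 0.0736
```

```bash
python3 - <<'E'
from h import *
t=cams.read_camera('top');a=t[180:320,200:400];b=cams.read_camera('scene')[130:320,200:450]
cv2.imwrite('pics/fin.png',np.hstack([cv2.resize(a,(400,300)),cv2.resize(b,(400,300))]))
d=cv2.absdiff(t,cv2.imread('pics/top0.png')).max(2)
for n,(x,y) in dict(oilcan=(238,230),oldjar=(252,275),tin=(335,262),oldb=(328,211),bowl=(414,166),block=(489,191),gouge=(148,225)).items(): print(n,d[y-12:y+13,x-12:x+13].mean())
E
```

```text
oilcan 7.2896
oldjar 8.8864
tin 7.7056
oldb 5.7344
bowl 6.5264
block 7.3232
gouge 7.6016
```

View pics/fin.png

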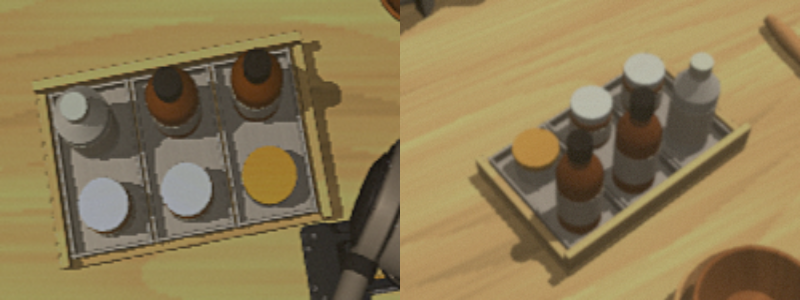

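The bottle stands at the back of the middle tray and the jar in front of it, both upright. The bystanders show only noise-level differences from the first picture.

```bash
python3 -c "
from cell import robot
print(abs(robot.observe()['qvel']).max());print(robot.hand_in())"
```

```text
0.05893843150886661
the job is handed in; nothing more can be done
None
```

The bottle is at the back of the middle tray and the jar is in front of it. I placed the bottle first, gripping it by its cap, then the jar by its lid. Each was lowered to light floor contact before I let go. The whole job took about 20.5 s of the 64 s allowed.

- **Placement:** the last top and scene views show both standing upright in the tray, with the gripper clear.
- **Bystanders:** comparing the last top view with the first at each bystander showed only noise-level differences, so nothing had visibly moved.
- **Forces:** the readings at the end of each move never went above about 8 N.
- **Disagreement:** the top camera put the bottle and jar 4–7 mm further toward +y and −y respectively than the wrist camera did. I used values close to the wrist camera's. The bottle was centred in the jaws to about 1 mm. The jar had no such picture, but it was gripped and lifted without trouble.

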